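# Lock up the die blocks under the clamp bar of a jeweller's bench press

## Task

Lock up the die set in the bench press: put every brass die block into the shallow tray, then lay the steel clamp bar over them, flat and centred across the two supports with both ends down between the lips, and swing the press head in over the bar as far as its stop. Wind the knob clockwise until the foot just touches the bar, then add half a turn more and leave it so. Do not disturb the mug, the mallet and the punch stand.

Things in the scene. Friction and masses are not known exactly. Their poses are not given: they have to be found in the camera images.
- press: grey bench press, fixed. Origin on the table under the tray's centre; its x points from the tray to the column, y along the row of the two supports, z up. Base plate 15 mm thick, x -55 to 170, y -130 to 130 mm. Column 40 mm thick at x 120, y 0 mm, up to the arm
- tray_floor (a point): centre of the tray floor, 15 mm above the table, over the press origin. The tray spans x -45 to 45, y -95 to 95 mm (press axes): its long sides are walls 5 mm thick and 10 mm high, its short ends the two steel supports
- seat_left (a point): centre of the top face of the steel support at press y +105 mm, 51 mm above the table, where one end of the bar lies. The support is 20 mm thick in y, 100 mm long in x. Two lips 8 mm high on it leave a seat 40 mm wide (press x -20 to 20 mm)
- seat_right (a point): the same on the other support, at press y -105 mm
- swing_arm (a joint): swing of the press head about the column's axis, rad. 0: against its stop, arm pointing to press -x, screw over the tray's centre; grows clockwise from above, at 1.57 the arm points to press +y. Starts at 1.2 to 1.55. Stays where left, friction 0.25 N m. The arm is a grey beam 30 mm wide, z 103 to 128 mm, reaching 198 mm from the column's axis
- post_grip (a point): point on the axis of the bright steel round post on the free end of the press arm, 180 mm from the column axis, for swinging the head: 16 mm diameter, from z 128 to 158 mm; this point at z 150 mm, where to grip it
- knob (a joint): turn of the black knob on top of the press screw, rad; grows clockwise from above, which lowers the foot by 10 mm a turn (1.59 mm a rad). Starts at 2.0 to 4.5; range 0 to 15. Stays where left, friction 0.08 N m. At 0 the foot's face is 73 mm above the table (12 mm above the laid bar)
- knob_grip (a point): point on the axis of the black round fluted knob on the arm, 120 mm from the column axis: 42 mm diameter, from z 168 to 192 mm, on a 22 mm hub above the arm; this point at z 184 mm, where to grip it. Knob and point do not rise or sink
- foot_face (a point): centre of the underside of the steel foot, a disc 28 mm across at the lower end of the screw, under the arm
- foot (a joint): how far the spring-loaded foot is pushed back into the screw, m: 0 while it hangs free; once it bears on something it grows by 10 mm per turn of the knob past contact (half a turn: 0.005). Spring 2.5 N per mm, preload 2.5 N
- bar: bright steel clamp bar, 28 x 240 x 10 mm (its own x, y, z), 0.53 kg, origin at its centre; starts flat on the table to the left of the press. Laid on the supports its centre is 56 mm above the table
- block1: brass die block, 26 x 32 x 28 mm (its own x, y, z), a dark round mark on top, about 0.19 kg, origin at its centre; starts on the table to the right of the press (may be absent: 2 to 4 blocks are present). It fits under the laid bar lying on any of its faces; centre 29 mm above the table when upright in the tray
- block2: brass die block, 26 x 32 x 28 mm (its own x, y, z), a dark round mark on top, about 0.19 kg, origin at its centre; starts on the table to the right of the press (may be absent: 2 to 4 blocks are present). It fits under the laid bar lying on any of its faces; centre 29 mm above the table when upright in the tray
- block3: brass die block, 26 x 32 x 28 mm (its own x, y, z), a dark round mark on top, about 0.19 kg, origin at its centre; starts on the table to the right of the press (may be absent: 2 to 4 blocks are present). It fits under the laid bar lying on any of its faces; centre 29 mm above the table when upright in the tray
- block4: brass die block, 26 x 32 x 28 mm (its own x, y, z), a dark round mark on top, about 0.19 kg, origin at its centre; starts on the table to the right of the press (may be absent: 2 to 4 blocks are present). It fits under the laid bar lying on any of its faces; centre 29 mm above the table when upright in the tray
- mug: bystander: blue mug, 80 mm across, 95 mm high, beyond the press; leave alone
- mallet: bystander: wooden mallet, 250 mm long, lying beyond the press; leave alone
- punch_stand: bystander: orange block 50 x 70 x 35 mm with six upright steel punches 30 mm long; origin under its centre; leave alone
There are look-alikes about, which are no part of the job. There is more than one size of the bar; the job needs the middle-sized.

How it is judged:
By the outcome, as a careful person would: the job done as asked, in the order asked, and still so for the second after the job is handed in, with the robot touching nothing.
Of block1, block2, block3, block4 only 2 to 4 are there at a start; the rules pass over those that are not, and their reading is None.
At some moment in a run one of block1, block2, block3, block4 may be knocked a few centimetres aside while the robot is not near it.
Once in a run the grip may slacken for a moment while it holds something.
It also fails if it takes over 210 s, if anything falls off the work surface, if the arm or the gripper's body presses on something with over 40 N, if the wrist force passes 120 N, or if a joint passes its speed limit or range.

## Robot

A 6-joint arm with a two-finger parallel gripper is mounted at the origin on the work surface. World frame = base frame: x ahead of the robot, y to its left, z up, the work surface at z = 0. Lengths are in m, angles in rad, forces in N, time in s.
With the tool pointing down it reaches from about 0.325 to 0.775 m from the base axis. Payload 5.5 kg.
Tool frame: the origin (TCP) lies between the finger pads; the fingertips stand 8 mm ahead of it and the grasp point (between the pads) lies 11 mm behind it (tcp_to_tips is the distance from the TCP to the fingertips, in m); z points along the fingers, y is the line along which they close (so a half turn about z gives the same grasp; the last joint's range is limited). The gripper opens to 88 mm and grips with 3 to 60 N. Pads are 20 mm wide; open, the fingers measure 115 mm over their backs; the gripper's body (75 mm by 178 mm) begins 61 mm behind the grasp point.
Start: joints at [1.164, 0.091, 1.231, -0, 1.82, -0.057], TCP at [0.206, 0.564, 0.231] pointing down, gripper open.
Joint ranges: [-2.87, 2.87], [-0.86, 2.18], [0.17, 2.46], [-1.51, 4.65], [0.06, 2.69], [-2.65, 2.65]. Speed limits (rad/s): [2.57, 2.57, 3.01, 3.14, 3.14, 3.14].

## Interface

Orientations are given as a unit quaternion [w, x, y, z].
In Python, from bench import * gives the robot as it stands. Calls block until the motion is done:
- move_to(position, orientation): joint-space move of the TCP to a pose.
- move_l(position, speed=0.15, orientation=None): straight line of the TCP; orientation=None keeps the orientation; speed is the mean speed in m/s.
- movej(angles): joint-space move.
- gripper_open() and close(): open the fingers fully, or close them until they stop; the grip force is fixed at half the most.
- hold(seconds).
- inverse_kinematics(position, orientation): joint angles nearest the present ones, or None.
- state(): the state.
- get_image(name): name is "scene" or "top"; returns a dict with "frame" (400x640x3 uint8, blue, green, red), "depth" (400x640 float32, m along the optical axis (not along the pixel's ray), 0 where there is no reading), "camera_matrix" (3x3 intrinsics, pixels), "k1" (the pictures are not rectified: a ray, as slopes to the right and down, at radius r is drawn at 1 + k1 r^2 times it, then the intrinsics apply), "view" (4x4, takes a point from world to camera coordinates). Camera axes: x right, y up, looking along -z (the intrinsics and any distortion apply to the point x, -y, -z); pixel columns grow to the right and rows downward; lengths in m; the calibration is good to about 2 mm. A picture is of the moment at which its call begins.
A pose or a line that the arm cannot do raises IKError and nothing moves.
- job_done(): hands the job in; it is judged then, once.
The state is a dict: "time": time; "joint_pos": joint angles; "dq": joint speeds; "joint_torque": joint torques, N m; "ee_pos": TCP position; "ee_rot": TCP orientation; "ft_force": force on the tool from outside, world axes, zero at the start; "moment": the same for the moment, N m; "finger_gap": finger opening in m; "finger_force": force on a finger pad.
Only numpy, scipy, OpenCV 4.12 (cv2) and the standard library are available. Lean on these libraries where they do the work, as an engineer would, in place of code of your own. Each camera call takes 0.05 s, during which the arm holds its last target. There are 200 camera calls.

## Working session

There is one attempt and no reset: what is moved stays moved. The work goes in short steps, each a Python script; the robot and the scene stay as the last script left them, time stands still between calls to the robot, and variables do not carry over. Pictures are saved under pics/ and viewed, at most 14 in all, crops included, and the job is handed in when it is done.

```bash
mkdir -p pics; ls
cat > h.py <<'E'
from bench import *
import numpy as np, cv2
def snap(cam,name):
    im=get_image(cam); np.savez('pics/'+name+'.npz',**{k:np.array(v) for k,v in im.items()}); cv2.imwrite('pics/'+name+'.png',im['frame']); return im
def load(name): return dict(np.load('pics/'+name+'.npz'))
def cloud(im):
    K=np.array(im['camera_matrix']); k1=float(im['k1']); V=np.array(im['view'])
    v,u=np.mgrid[0:400,0:640].astype(np.float64)
    P=cv2.undistortPoints(np.stack([u,v],-1).reshape(-1,1,2),K,np.array([k1,0,0,0,0.])).reshape(400,640,2)
    d=im['depth']; pc=np.stack([P[...,0]*d,-P[...,1]*d,-d],-1)
    return (pc-V[:3,3])@V[:3,:3]
def ray(im,u,v,z):
    K=np.array(im['camera_matrix']); k1=float(im['k1']); V=np.array(im['view'])
    p=cv2.undistortPoints(np.array([[[u,v]]],float),K,np.array([k1,0,0,0,0.])).ravel()
    d=V[:3,:3].T@np.array([p[0],-p[1],-1]); o=-V[:3,:3].T@V[:3,3]
    return o+d*(z-o[2])/d[2]
def proj(im,P):
    K=np.array(im['camera_matrix']); V=np.array(im['view']); c=V[:3,:3]@np.array(P)+V[:3,3]
    x=np.array([c[0]/-c[2],-c[1]/-c[2]]); x=x*(1+float(im['k1'])*(x@x)); return K[0,0]*x[0]+K[0,2],K[1,1]*x[1]+K[1,2]
def Q(yaw): # tool down, tool y (closing line) at angle yaw from world y (x axis->yaw)
    return [0,np.cos(yaw/2),np.sin(yaw/2),0]
E
python3 - <<'E'
from h import *
s=state();print(s)
for c in('scene','top'):
    im=snap(c,c+'0');print(im['view'],im['camera_matrix'],im['k1'])
E
```

```text
pics
{'time': 0.0, 'joint_pos': array([ 1.16429658e+00,  9.18108800e-02,  1.23186141e+00,  2.40021062e-05,
        1.81981962e+00, -5.66653142e-02]), 'dq': array([-0.00041172,  0.00053465, -0.00189435, -0.00022846, -0.00181603,
        0.00075992]), 'joint_torque': array([ 6.86271378e-04, -4.46445322e+01, -4.06448936e+01,  7.01820944e-02,
        2.89696909e-02, -1.08027186e-04]), 'ee_pos': array([0.20550654, 0.56340334, 0.22954943]), 'ee_rot': array([-2.29280577e-04,  1.74023636e-01,  9.84741018e-01, -9.21609811e-04]), 'ft_force': array([0.10039119, 0.08066316, 0.36161235]), 'moment': array([-0.04703442, -0.01766241, -0.03962907]), 'finger_force': 0.0, 'finger_gap': 0.08778906775819179}
[[ 0.7500725   0.66128513  0.00965515 -0.35479819]
 [-0.54638237  0.61138452  0.57242928  0.20772253]
 [ 0.37263596 -0.43463886  0.81989725 -1.71214412]
 [ 0.          0.          0.          1.        ]] [[479.23413431   0.         312.70385253]
 [  0.         479.23413431 203.59911835]
 [  0.           0.           1.        ]] 0.024204941141986843
[[ 0.01048286 -0.99993634  0.00417466 -0.01469619]
 [ 0.98865749  0.01098996  0.14978516 -0.49712225]
 [-0.1498215   0.00255713  0.98870975 -1.5285119 ]
 [ 0.          0.          0.          1.        ]] [[482.3353317    0.         332.65276131]
 [  0.         482.3353317  202.75940599]
 [  0.           0.           1.        ]] -0.05284363818160103
```

View pics/top0.png

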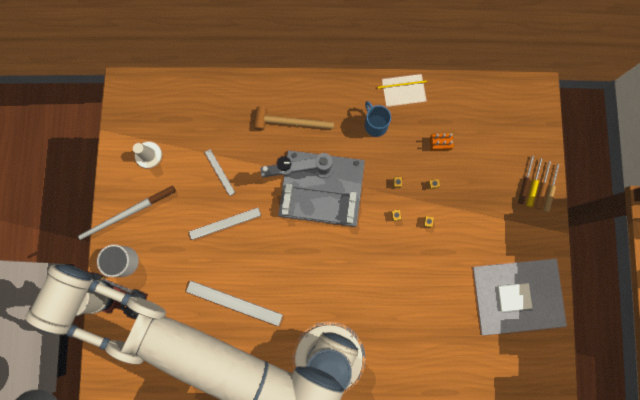

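View pics/scene0.png

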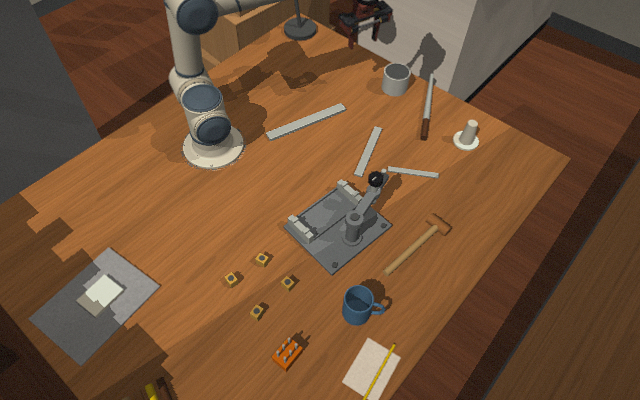

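The top view shows the press at about (322,190) and its arm pointing left, with the knob at (284,163). There are four blocks near (397,183), (434,184), (397,216) and (429,222). The middle bar runs from (190,235) to (258,212).

Run:
```python
from h import *
im=load('top0');f=im['frame']
a=cv2.resize(f[140:240,255:375],None,fx=5,fy=5,interpolation=cv2.INTER_CUBIC)
b=cv2.resize(f[165:235,380:450],None,fx=5,fy=5,interpolation=cv2.INTER_CUBIC)
cv2.imwrite('pics/c1.png',a);cv2.imwrite('pics/c2.png',b)
C=cloud(im)
# bar + block segmentation by height
z=C[...,2]
def comp(mask,lo):
    n,l,st,c=cv2.connectedComponentsWithStats(mask.astype(np.uint8))
    for i in range(1,n):
        if st[i,4]>lo:
            P=C[l==i]; r=cv2.minAreaRect((P[:,:2]*1000).astype(np.float32))
            print(st[i],np.round(P.mean(0),4),np.round(P[:,2].max(),3),'rect',np.round(r[0],1),np.round(r[1],1),round(r[2],1))
m=np.zeros((400,640),bool);m[140:240,180:262]=1
print('bars');comp(m&(z>0.005)&(z<0.03),40)
m=np.zeros((400,640),bool);m[165:235,380:450]=1
print('blocks');comp(m&(z>0.018)&(z<0.05),20)
m=np.zeros((400,640),bool);m[140:240,255:375]=1
for lo,hi in((.008,.022),(.04,.07),(.095,.14),(.14,.165),(.165,.21)):
    print(lo);comp(m&(z>lo)&(z<hi),8)
```

```text
bars
[206 147  27  43 205] [0.6141 0.3766 0.009 ] 0.016 rect [615.7 375.2] [158.9  28.2] 31.7
[189 206  72  34 609] [0.4297 0.3468 0.0106] 0.02 rect [429.  347.4] [ 44.9 242.7] 21.8
blocks
[394 177   8  10  80] [ 0.5717 -0.2221  0.029 ] 0.036 rect [ 571.8 -222.4] [24.6 31.1] 88.7
[429 179  11   9  83] [ 0.5681 -0.3431  0.0283] 0.037 rect [ 568.8 -344.1] [26.2 32.5] 9.6
[392 210   9  11  83] [ 0.4616 -0.2157  0.0283] 0.037 rect [ 461.6 -216.6] [31.7 26.3] 5.8
[424 216  10  11  87] [ 0.4422 -0.3221  0.0285] 0.036 rect [ 442.  -322.6] [26.8 32.5] 78.9
0.008
[287 150  32  12 213] [0.6597 0.1025 0.0154] 0.022 rect [655.   94.9] [104.2  39.4] 83.4
[ 278  155   87   71 3514] [0.5383 0.0159 0.0154] 0.022 rect [552.9  30.1] [268.  230.3] 84.5
[255 207   5  10  24] [0.4665 0.2416 0.0116] 0.018 rect [469.5 239.7] [30.9 13.6] 2.6
0.04
[319 169  11   5  20] [0.5978 0.0182 0.054 ] 0.069 rect [599.  19.] [ 9.8 32.8] 10.7
[282 183  10  32 203] [0.5067 0.1394 0.0533] 0.065 rect [508.2 139.8] [ 20.7 100.5] 83.5
[346 192  10  31 196] [ 0.4816 -0.0682  0.0534] 0.069 rect [482.5 -68.4] [20.  99.3] 83.2
0.095
[260 153  72  24 732] [0.5986 0.0906 0.1278] 0.14 rect [602.3 106.7] [ 52.9 222.3] 8.0
0.14
[262 166   6   6  28] [0.5825 0.1981 0.1557] 0.163 rect [582.5 198.3] [15.3 13.5] 27.4
0.165
[276 155  16  16 179] [0.592  0.1389 0.1903] 0.199 rect [593.3 139. ] [42.9 42.9] 80.8
```

View pics/c1.png

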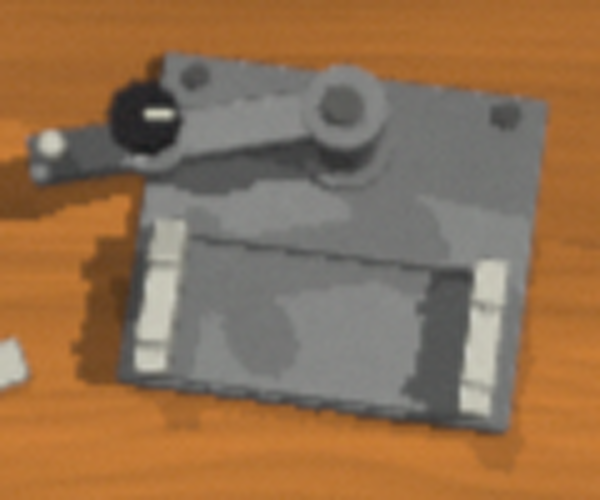

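View pics/c2.png

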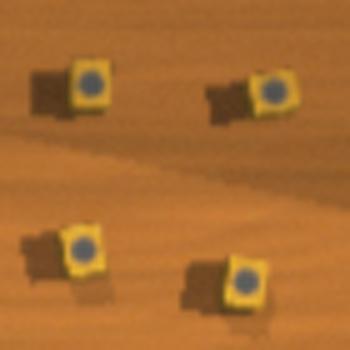

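```bash
cat >> h.py <<'E'
PHI=np.radians(-7.04); O=np.array([.49535,.0357])
def W(x,y): # press mm -> world xy
    c,s=np.cos(PHI),np.sin(PHI); return O+np.array([c*x-s*y,s*x+c*y])/1000
def Qc(a,pos): # closing line at world angle a, choosing half-turn with smallest |q6|
    best=None
    for k in(-1,0,1,2):
        q=Q(a+np.pi/2+k*np.pi); j=inverse_kinematics(list(pos),q)
        if j is not None and (best is None or abs(j[5])<best[0]): best=(abs(j[5]),q)
    return best[1]
def blocks(im=None):
    im=im or snap('top','blk'); C=cloud(im); z=C[...,2]
    m=(z>.016)&(z<.05)&(C[...,1]<-.13)&(C[...,0]>.33)&(C[...,0]<.66)&(C[...,1]>-.5)
    n,l,st,c=cv2.connectedComponentsWithStats(m.astype(np.uint8)); out=[]
    for i in range(1,n):
        if 50<st[i,4]<160:
            P=C[l==i]; P=P[P[:,2]>.02]; r=cv2.minAreaRect((P[:,:2]*1000).astype(np.float32)); b=cv2.boxPoints(r)
            e=[b[1]-b[0],b[2]-b[1]]; e=max(e,key=np.linalg.norm)
            out.append((r[0][0]/1000,r[0][1]/1000,np.arctan2(e[1],e[0]),max(r[1]),min(r[1])))
    return out
def go(xy,z,q=None,v=.25): move_l([xy[0],xy[1],z],v,q)
def pick(b):
    q=Qc(b[2],[b[0],b[1],.15]); go(b,.15,q,.35); go(b,.0215,None,.2); close(); hold(.2); g=state()['finger_gap']; go(b,.15,None,.2); return g
def place(x,y):
    t=W(x,y); q=Qc(PHI,[*t,.15]); go(t,.15,q,.3); g=state()['finger_gap']; go(t,.05,None,.2); go(t,.0365,None,.06); f=state()['ft_force'][2]; gripper_open(); go(t,.15,None,.25); return g,f
E
python3 - <<'E'
from h import *
bs=blocks(); print(np.round(bs,3))
p=state()['ee_pos']
b=min(bs,key=lambda b:b[1]) if 0 else bs[0]
# safe transit
q=Qc(b[2],[b[0],b[1],.3]); move_to([b[0],b[1],.3],q)
print(state()['time'],pick(b)); print(place(-8,15),state()['time'])
t=W(0,-40); go((.40,.10),.25)
snap('top','t1'); bs=blocks(load('t1')); print(np.round(bs,3))
f=load('t1')['frame']; cv2.imwrite('pics/t1c.png',cv2.resize(f[130:330,200:460],None,fx=3,fy=3))
E
```

```text
[[ 5.7200e-01 -2.2200e-01 -6.0000e-03  3.1705e+01  2.4752e+01]
 [ 5.6800e-01 -3.4300e-01 -1.4630e+00  3.3609e+01  2.5848e+01]
 [ 4.6200e-01 -2.1600e-01  1.5200e-01  3.1676e+01  2.5708e+01]
 [ 4.4200e-01 -3.2300e-01 -1.5100e-01  3.2770e+01  2.7987e+01]]
3.2 0.031865200915845486
(0.031986606514853036, np.float64(-1.569154879134583)) 10.175
[[ 0.568 -0.344 -1.419 32.212 25.804]
 [ 0.463 -0.216  0.177 31.366 25.876]
 [ 0.442 -0.322 -0.233 31.833 26.815]]
```

View pics/t1c.png

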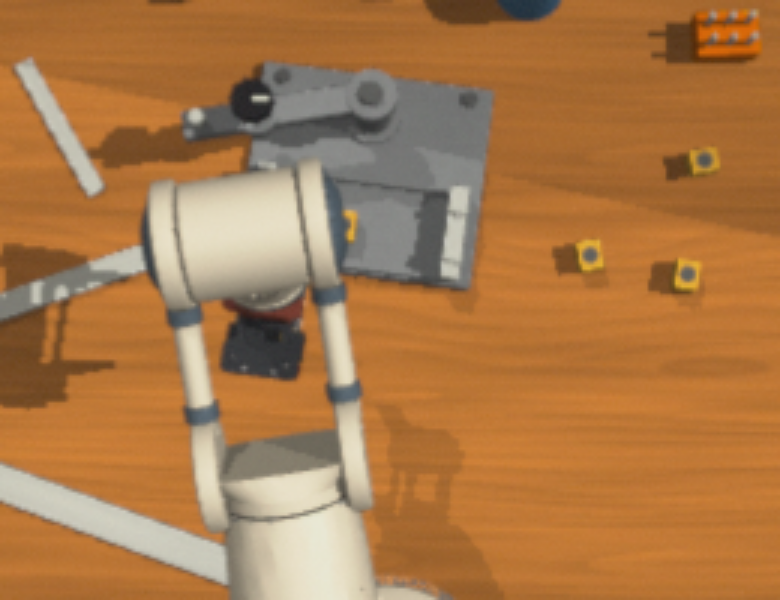

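The first block is in the tray, its right half visible at crop (348,225), and three remain on the table at the right. I'll continue with those.

Run:
```python
from h import *
for y in(-16,-47,-78):
    bs=blocks(); print(np.round(bs,3).tolist())
    if not bs: break
    b=bs[0]; g=pick(b)
    if g<.022: print('missed',g); break
    print(y,g,place(-8,y),state()['time'])
    go((.40,.10),.25,None,.4)
print(np.round(blocks(),3).tolist())
move_to([.30,.42,.3],Qc(0.6,[.30,.42,.3]))
f=snap('top','t2')['frame']; cv2.imwrite('pics/t2c.png',cv2.resize(f[130:280,180:460],None,fx=2.8,fy=2.8))
print(state()['time'])
```

```text
[[0.569, -0.344, -1.402, 33.706, 25.874], [0.462, -0.217, 0.174, 31.972, 26.527], [0.443, -0.322, -0.179, 31.661, 27.617]]
-16 0.03169451992076183 (0.03187092305810256, np.float64(-2.4112055431266555)) 19.2417
[[0.463, -0.216, 0.167, 31.119, 26.365], [0.443, -0.322, -0.21, 31.92, 26.274]]
-47 0.03196202668046629 (0.031847509198886015, np.float64(-2.029892275219316)) 27.075
[[0.442, -0.323, -0.172, 33.005, 26.903]]
-78 0.031605171306936436 (0.031779852502385936, np.float64(-3.5049095908570256)) 35.4917
[]
37.5
```

View pics/t2c.png

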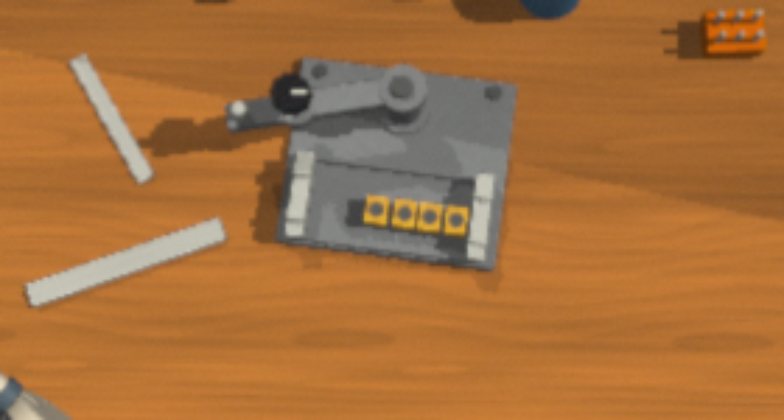

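All four blocks sit in a row in the tray, at crop (375..457, 210..220), and the middle bar lies from crop (30,297) to (222,230). Next is the bar.

```bash
cat >> h.py <<'E'
def barpose(im,zlo,zhi,reg):
    C=cloud(im); x,y,z=C[...,0],C[...,1],C[...,2]
    f=im['frame'].astype(int); grey=(f.max(-1)-f.min(-1)<45)
    m=(z>zlo)&(z<zhi)&(x>reg[0])&(x<reg[1])&(y>reg[2])&(y<reg[3])&grey
    n,l,st,c=cv2.connectedComponentsWithStats(m.astype(np.uint8)); i=1+np.argmax(st[1:,4]); P=C[l==i][:,:2]
    c=P.mean(0); u,s,vt=np.linalg.svd(P-c); d=vt[0]; t=(P-c)@d
    w=(P-c)@np.array([-d[1],d[0]])
    return c+d*(t.max()+t.min())/2, np.arctan2(d[1],d[0])%np.pi, np.ptp(t),np.ptp(w)
E
python3 - <<'E'
from h import *
im=load('t2'); c,a,L,w=barpose(im,.003,.03,(.33,.53,.21,.5)); print(c,np.degrees(a),L,w)
C=cloud(im);z=C[...,2];m=np.zeros((400,640),bool);m[170:240,270:370]=1
for k in((z>.045)&(z<.058),):
    n,l,st,cc=cv2.connectedComponentsWithStats((m&k).astype(np.uint8))
    for i in range(1,n):
        if st[i,4]>60:
            P=C[l==i];print(st[i],cv2.minAreaRect((P[:,:2]*1000).astype(np.float32)))
q=Qc(a-np.pi/2,[*c,.15]); move_to([*c,.15],q); go(c,.0105,None,.15); close(); hold(.2); print(state()['finger_gap'],state()['ft_force'])
go(c,.04,None,.08); hold(.3); print(state()['finger_gap'],state()['ft_force'],state()['moment']); go(c,.15)
print(state()['finger_gap'],state()['time'])
f=snap('scene','s3')['frame'];cv2.imwrite('pics/s3c.png',cv2.resize(f[60:260,240:500],None,fx=2.5,fy=2.5))
E
```

```text
[0.42881175 0.34720841] 110.35956697705745 0.24264557981433948 0.028805893727928314
[282 183  10  32 147] ((508.28570556640625, 139.90162658691406), (20.513166427612305, 101.39424133300781), 82.76116943359375)
[347 192   9  31 150] ((482.61456298828125, -68.66497039794922), (19.53789710998535, 99.3977279663086), 83.94538116455078)
0.027483165123835827 [ 0.41467181 -0.41821895 -0.30654845]
0.027582155232281115 [ 0.12160966  0.30369716 -4.48335401] [-0.02826174  0.05041096  0.03089097]
0.02759986422410071 41.9917
```

View pics/s3c.png

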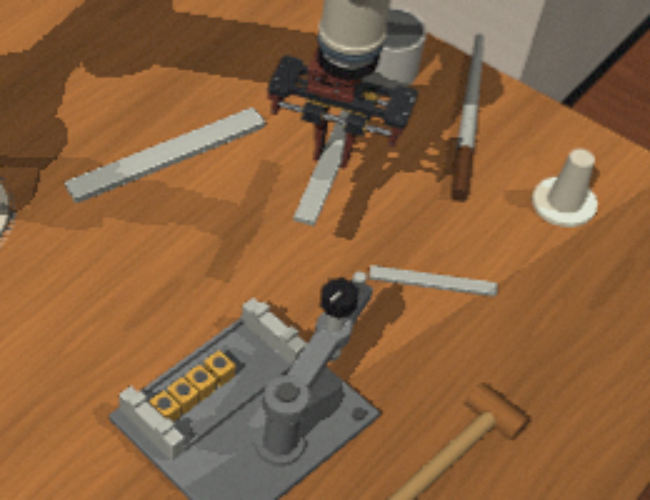

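The bar hangs level in the gripper and the blocks are undisturbed. I'll lay it on the supports.

Run:
```python
from h import *
t=W(0,0); go(t,.15,Qc(PHI,[*t,.15]),.15); hold(.3); s=state(); print(s['finger_gap'],s['ft_force'],s['moment'])
if s['finger_gap']>.02 and s['ft_force'][2]<-3:
    go(t,.09,None,.15)
    f=snap('scene','s4')['frame'];cv2.imwrite('pics/s4c.png',cv2.resize(f[140:270,260:420],None,fx=4,fy=4))
    im=load('s4'); 
    print(state()['finger_gap'],state()['time'])
```

```text
0.027485257300134732 [ 0.99650191  0.46074899 -4.50644898] [-0.08325317  0.062045    0.02912522]
0.027449475714666716 45.2167
```

View pics/s4c.png

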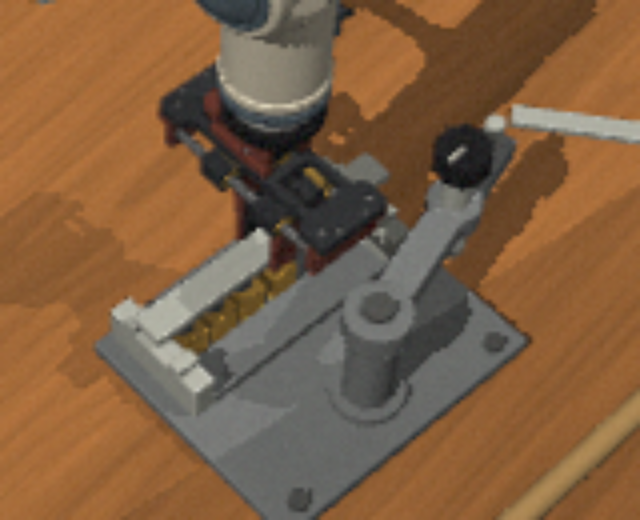

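The bar hovers lined up between the lips, with its near end at about (160,320). I'll lower it and release.

Run:
```python
from h import *
t=W(0,0); go(t,.066,None,.08)
for z in(.064,.063,.062,.0615):
    go(t,z,None,.03); hold(.1); fz=state()['ft_force'][2]; print(z,fz,state()['ee_pos'][2])
    if fz>-1: break
gripper_open(); go(t,.15,None,.12)
go(t,.26); move_to([.33,.40,.30],Qc(0.6,[.33,.40,.3]))
im=snap('top','t5');f=im['frame'];cv2.imwrite('pics/t5c.png',cv2.resize(f[140:240,255:375],None,fx=5,fy=5,interpolation=cv2.INTER_CUBIC))
C=cloud(im); z=C[...,2]
c,a,L,w=barpose(im,.053,.07,(.46,.53,-.12,.2)); print(c,np.degrees(a),L,w,'want',O,90+np.degrees(PHI),state()['time'])
d=np.array([-np.sin(PHI),np.cos(PHI)])
for s in(-.085,-.04,.04,.085):
    m=(np.hypot(C[...,0]-O[0]-s*d[0],C[...,1]-O[1]-s*d[1])<.008); print(s,np.median(z[m]))
```

```text
0.064 -4.5271049815415125 0.06430522826477017
0.063 -5.049120360357982 0.06301906952390866
0.062 -4.584911585458677 0.06196548614775263
0.0615 -5.599012662791424 0.061502820748246596
[0.49593061 0.03513244] 85.59388762276622 0.23892943500471536 0.07106940830331404 want [0.49535 0.0357 ] 82.96 51.1167
-0.085 0.06208236801696213
-0.04 0.061681863944721645
0.04 0.061185090423374756
0.085 0.05937276679443666
```

View pics/t5c.png

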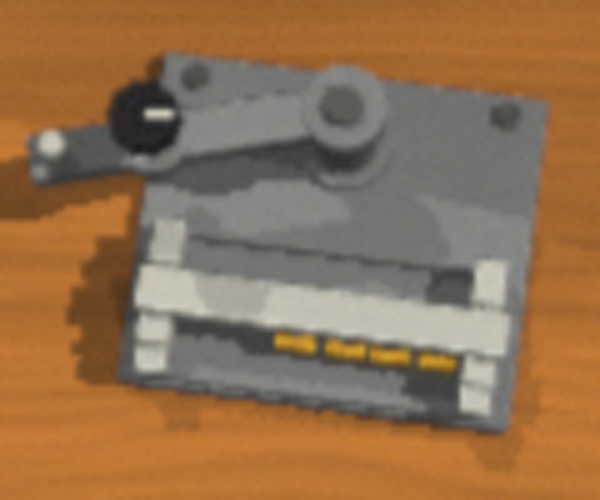

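The bar is flat, centred and between the lips at both ends: left end centre near (152,288), right near (490,331). Now I'll swing the head in.

```bash
cat > sw.py <<'E'
from h import *
im=load('t5'); C=cloud(im); z=C[...,2]
P=C[150:180,255:275][(z[150:180,255:275]>.145)&(z[150:180,255:275]<.17)]; post=P.mean(0)
P=C[150:180,270:300][(z[150:180,270:300]>.178)&(z[150:180,270:300]<.21)]; kn=cv2.minEnclosingCircle((P[:,:2]*1000).astype(np.float32))
c=W(120,0); print('post',post,'knob',kn,'col',c,np.linalg.norm(post[:2]-c))
th=np.arctan2(*(post[:2]-c)[::-1]); s0=PHI+np.pi-th; print('swing',s0)
pp=lambda s,r=.18:c+r*np.array([np.cos(PHI+np.pi-s),np.sin(PHI+np.pi-s)])
E
python3 - <<'E'
from sw import *
p=pp(s0); 
def yaw(s,k): return Q(PHI+np.pi-s+np.pi/2+np.pi/2+k*np.pi)  # closing tangential
# choose k such that q6 within range at both ends
best=None
for k in(-2,-1,0,1):
    js=[inverse_kinematics([*pp(s),.139],yaw(s,k)) for s in(s0,s0/2,0)]
    if any(j is None for j in js): continue
    m=max(abs(j[5]) for j in js); print(k,[round(j[5],2) for j in js])
    if best is None or m<best[0]: best=(m,k)
k=best[1]
move_to([*p,.26],yaw(s0,k)); go(p,.139,None,.12); close(); hold(.2); print('gap',state()['finger_gap'],state()['ft_force'])
s=s0
while s>-.03:
    ds=.1 if s>.16 else .02; s-=ds
    move_l([*pp(s),.139],.09 if ds>.05 else .05,yaw(s,k)); st=state()
    a=PHI+np.pi-s; tang=np.array([-np.sin(a),np.cos(a)]); F=st['ft_force'][:2]@tang
    if s<.2: print(round(s,3),round(F,1),np.round(st['ft_force'],1),round(st['finger_gap'],4))
    if abs(F)>9 or st['finger_gap']<.012: print('STOP',s,F); break
print(np.round(st['ee_pos'],4),st['time'])
E
```

```text
post [0.58305545 0.19857662 0.15634098] knob ((593.3541870117188, 139.62704467773438), 22.870746612548828) col [0.6144453  0.02099253] 0.18033699736635259
swing 1.2729718418587217
-1 [np.float64(0.1), np.float64(-0.59), np.float64(-1.43)]
1 [np.float64(0.1), np.float64(-0.59), np.float64(-1.43)]
gap 0.015471667376630565 [-1.0085782   0.17965196 -0.23766736]
0.173 0.1 [-7.7  2.3  1.2] 0.0155
0.073 0.2 [-7.3  1.3 -0.5] 0.015
0.053 -0.2 [-7.3  1.4  0.9] 0.0153
0.033 0.0 [-6.9  1.1  0.4] 0.0155
0.013 -0.6 [-7.1  1.5  1.4] 0.0155
-0.007 -8.5 [-6.   9.3 -0.6] 0.0153
-0.027 -23.3 [-1.4 23.5 -1.1] 0.0153
STOP -0.027028158141278322 -23.27303000111041
[0.4354 0.0432 0.1389] 60.2667
```

Run:
```python
from h import *
gripper_open(); p=state()['ee_pos']; go(p[:2],.25,None,.15); move_to([.33,.40,.30],Qc(0.6,[.33,.40,.3]))
im=snap('top','t6');f=im['frame'];a=cv2.resize(f[140:240,255:375],None,fx=5,fy=5,interpolation=cv2.INTER_CUBIC)
im2=snap('scene','s6');b=cv2.resize(im2['frame'][140:270,260:420],None,fx=3.5,fy=3.5,interpolation=cv2.INTER_CUBIC)[:, :]
cv2.imwrite('pics/t6c.png',a);cv2.imwrite('pics/s6c.png',b)
C=cloud(im); z=C[...,2]; m=(z>.178)&(z<.21)&(C[...,0]>.4)&(C[...,0]<.6)&(C[...,1]>-.05)&(C[...,1]<.12)
kn=cv2.minEnclosingCircle((C[m][:,:2]*1000).astype(np.float32)); print(kn,C[m].mean(0),O)
m=(z>.145)&(z<.165)&(C[...,0]>.4)&(C[...,0]<.46)&(C[...,1]>-.05)&(C[...,1]<.12)
print('post',C[m].mean(0),'want',W(-60,0), state()['time'])
```

```text
((494.74005126953125, 35.648109436035156), 21.994022369384766) [0.49414623 0.03567105 0.19205003] [0.49535 0.0357 ]
post [0.43485804 0.04304506 0.15662129] want [0.43580235 0.04305373] 63.925
```

View pics/t6c.png

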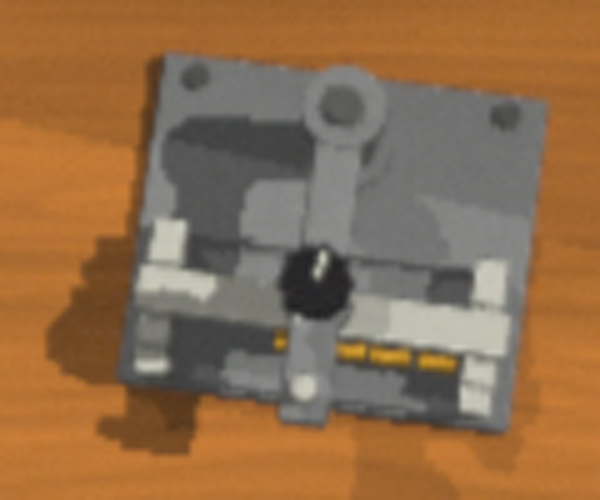

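View pics/s6c.png

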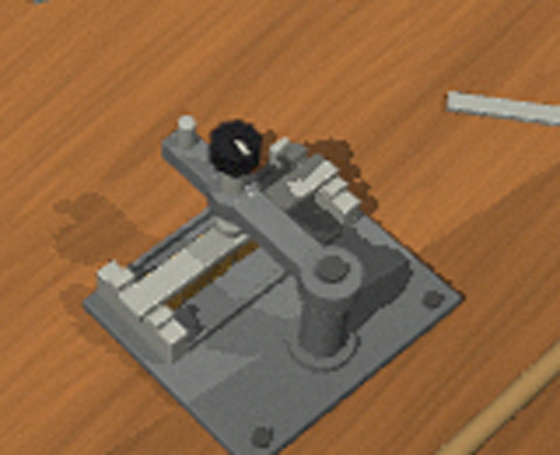

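The head is at its stop: the post is within 1 mm of where it should be and the knob is at (317,285), over the bar. To get an exact zero, I'll unwind the knob to its end stop at 0, where the foot is 12 mm above the bar. From there I'll wind 1.2 turns to contact plus half a turn more.

```bash
cat >> h.py <<'E'
KP=[.4950,.0357]
def kj(z,q6):
    j=None
    for k in range(8):
        c=inverse_kinematics([*KP,z],Q(k*np.pi/4))
        if c is not None: j=np.array(c); break
    j=j.copy(); j[5]=q6; return j
E
python3 - <<'E'
from h import *
print(np.round(kj(.173,2.5),3)); move_to([*KP,.27],Qc(0,[*KP,.27]))
movej(kj(.27,2.5)); movej(kj(.173,2.5)); hold(.2); m0=state()['moment'][2]; print('pos',state()['ee_pos'],m0)
close(); hold(.3); st=state(); print('gap',st['finger_gap'],st['ft_force'],st['moment'])
base=kj(.173,2.5); q=2.5; t0=st['time']
while q>-2.5:
    q-=.1; base[5]=q; movej(base); hold(.03); st=state(); mz=st['moment'][2]
    if abs(mz-m0)>.25: print('STOP'); break
    if round(q*10)%5==0: print(round(q,2),round(mz,3))
print(q,st['joint_pos'][5],mz,m0,st['finger_gap'],st['time']-t0,st['time'])
E
```

```text
[ 0.003 -0.194  1.608 -0.     1.728  2.5  ]
pos [0.496224   0.03569106 0.17603146] -0.028873125294079004
gap 0.04129511088798796 [-5.69293861 -1.19804181  0.48475959] [-0.07732501  0.90956755 -0.03881412]
2.0 0.07
1.5 0.071
1.0 0.082
0.5 0.091
-0.0 0.055
-0.5 0.076
-1.0 -0.001
-1.5 -0.011
-2.0 0.08
-2.5 0.13
-2.500000000000002 -2.4971432906601696 0.1295651880713266 -0.028873125294079004 0.04119499387213339 14.166700000000006 83.4667
```

```bash
cat >> h.py <<'E'
def pointer(name):
    im=snap('top',name); u,v=proj(im,[*KP,.192]); f=im['frame'].astype(int).min(-1)
    yy,xx=np.mgrid[0:400,0:640]; m=(np.hypot(xx-u,yy-v)<7)
    w=np.where(m,np.clip(f-60,0,None),0).astype(float); x=(w*xx).sum()/w.sum(); y=(w*yy).sum()/w.sum()
    p=ray(im,x,y,.192)[:2]-ray(im,u,v,.192)[:2]
    return np.degrees(np.arctan2(p[1],p[0])-PHI)%360, np.linalg.norm(p), w.sum()
E
python3 - <<'E'
from h import *
print(state()['ee_pos'],state()['ee_rot'],state()['joint_pos'])
gripper_open(); p=state()['ee_pos']; go(p[:2],.26,None,.15)
move_to([.36,.36,.30],Qc(0.6,[.36,.36,.3]))
print(pointer('t7')); print(state()['time'])
im=load('t7');cv2.imwrite('pics/t7c.png',cv2.resize(im['frame'][170:230,285:345],None,fx=8,fy=8,interpolation=cv2.INTER_CUBIC))
E
```

```text
[0.49383124 0.03642808 0.17259877] [-0.00115241 -0.44869354  0.89368405  0.00126088] [ 4.06432016e-03 -1.93669949e-01  1.60836574e+00  1.24826542e-03
  1.73008304e+00 -2.49714329e+00]
(np.float64(174.61710244403443), np.float64(0.0056448063098478215), np.float64(1154.0))
87.3417
```

View pics/t7c.png

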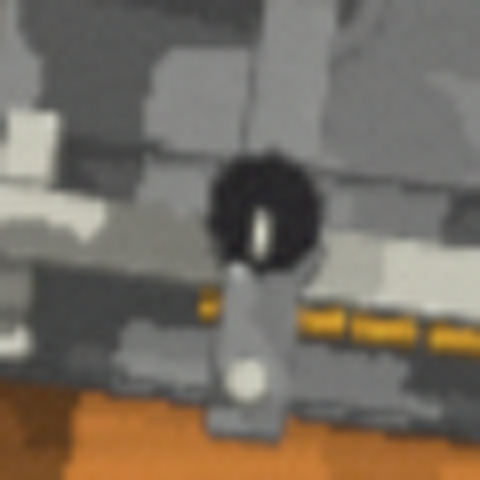

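The pointer now points outward along the arm (press about 175°), so the knob turned about 180° while the gripper turned 286°. That suggests it slipped at the zero stop. I'll confirm with a short second turn.

```bash
sed -i 's/^def pointer(name):/def pointer(name,im=None):/; s/    im=snap(.top.,name); u,v/    im=im or snap("top",name); u,v/' h.py
python3 - <<'E'
from h import *
print('t6',pointer('',load('t6')),'t7',pointer('',load('t7')))
move_to([*KP,.27],Qc(0,[*KP,.27])); movej(kj(.27,0)); movej(kj(.173,0)); hold(.4); m0=state()['moment'][2]; print(state()['ee_pos'],m0)
close(); hold(.3); b=kj(.173,0)
for q in np.arange(-.1,-.85,-.1):
    b[5]=q; movej(b); hold(.1); st=state(); print(round(q,2),round(st['moment'][2]-m0,3),round(st['finger_force'],1),round(st['finger_gap'],4))
gripper_open(); go(KP,.26,None,.2); move_to([.36,.36,.30],Qc(0.6,[.36,.36,.3])); print(pointer('t8'),state()['time'])
E
```

```text
t6 (np.float64(353.4268942265013), np.float64(0.010131647564432297), np.float64(1184.0)) t7 (np.float64(174.61710244403443), np.float64(0.0056448063098478215), np.float64(1154.0))
[0.49540123 0.03570649 0.17402219] 0.013796247005442283
-0.1 -0.037 30.0 0.0416
-0.2 0.071 30.0 0.0416
-0.3 0.051 30.0 0.0413
-0.4 0.028 30.0 0.041
-0.5 0.053 30.0 0.0417
-0.6 0.075 30.0 0.0413
-0.7 0.094 30.0 0.0413
-0.8 -0.111 30.0 0.0419
(np.float64(174.9465009687277), np.float64(0.005699411402653917), np.float64(1143.0)) 96.4917
```

The pointer didn't move on the second counter-clockwise turn, so the knob is at its zero stop. I'll wind clockwise 10.68 rad in strokes, checking the pointer after each one.

```bash
cat >> h.py <<'E'
def ptr(name):
    a,n,_=pointer(name); a=np.radians(a); v=1000*n*np.array([np.cos(a),np.sin(a)])-[2.22,-.3]; return np.degrees(np.arctan2(v[1],v[0]))%360,np.linalg.norm(v)
def stroke(a,b,name):
    move_to([*KP,.25],Qc(0,[*KP,.25])); movej(kj(.25,a)); movej(kj(.173,a)); hold(.4); m0=state()['moment'][2]
    close(); hold(.3); j=kj(.173,a); ms=[]
    for q in np.linspace(a,b,max(2,int(abs(b-a)/.25)+1))[1:]:
        j[5]=q; movej(j); hold(.05); ms.append(round(state()['moment'][2]-m0,3))
    hold(.2); print(ms,'end',state()['joint_pos'][5],state()['finger_gap'])
    gripper_open(); go(KP,.25,None,.2); move_to([.36,.36,.30],Qc(0.6,[.36,.36,.3])); print('ptr',ptr(name),'t',state()['time'])
E
python3 - <<'E'
from h import *
stroke(-2.5,2.5,'t9'); print('expected',(174-np.degrees(5))%360)
E
```

```text
[np.float64(-0.06), np.float64(-0.109), np.float64(-0.124), np.float64(-0.034), np.float64(-0.119), np.float64(-0.089), np.float64(-0.07), np.float64(-0.102), np.float64(-0.116), np.float64(-0.102), np.float64(-0.092), np.float64(-0.088), np.float64(-0.09), np.float64(-0.137), np.float64(-0.09), np.float64(-0.124), np.float64(-0.08), np.float64(-0.073), np.float64(-0.117), np.float64(-0.175)] end 2.4964253240888796 0.041282486165112875
ptr (np.float64(253.55260810758926), np.float64(5.837409690148808)) t 113.5417
expected 247.52110243458839
```

Run:
```python
from h import *
stroke(-1.42,1.42,'t10'); print('expected',(174-np.degrees(7.84))%360)
stroke(-1.42,1.42,'t11'); print('expected',(174-np.degrees(10.68))%360)
f=load('t11')['frame']; f0=load('t6')['frame']; r=lambda g:cv2.resize(g[170:230,285:345],None,fx=6,fy=6,interpolation=cv2.INTER_CUBIC)
cv2.imwrite('pics/fin.png',np.hstack([r(load('t9')['frame']),r(f)]))
s=snap('scene','s11')['frame']; cv2.imwrite('pics/fs.png',np.hstack([cv2.resize(s[170:245,270:370],None,fx=4,fy=4),cv2.resize(load('s6')['frame'][170:245,270:370],None,fx=4,fy=4)]))
```

```text
[np.float64(-0.105), np.float64(-0.032), np.float64(-0.036), np.float64(-0.097), np.float64(-0.076), np.float64(-0.014), np.float64(-0.043), np.float64(-0.028), np.float64(-0.018), np.float64(-0.034), np.float64(-0.095)] end 1.416033877878345 0.041562224305930755
ptr (np.float64(89.84995676938881), np.float64(8.30262283071213)) t 125.5167
expected 84.80108861743457
[np.float64(-0.006), np.float64(0.02), np.float64(-0.019), np.float64(-0.091), np.float64(-0.023), np.float64(-0.074), np.float64(-0.093), np.float64(-0.104), np.float64(-0.013), np.float64(-0.047), np.float64(-0.014)] end 1.4159594502494366 0.041589564873055825
ptr (np.float64(289.3446460111038), np.float64(7.7440002537914285)) t 137.4917
expected 282.0810748002808
```

View pics/fin.png

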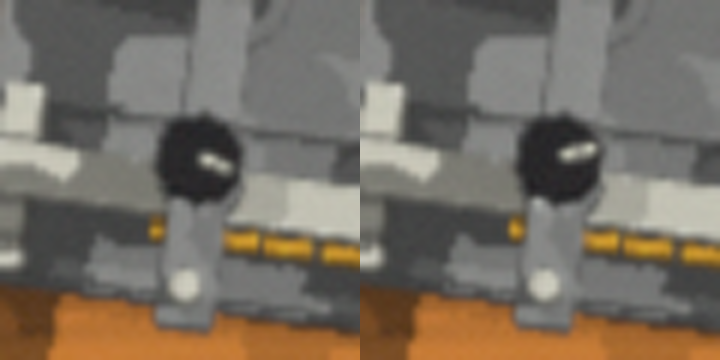

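View pics/fs.png

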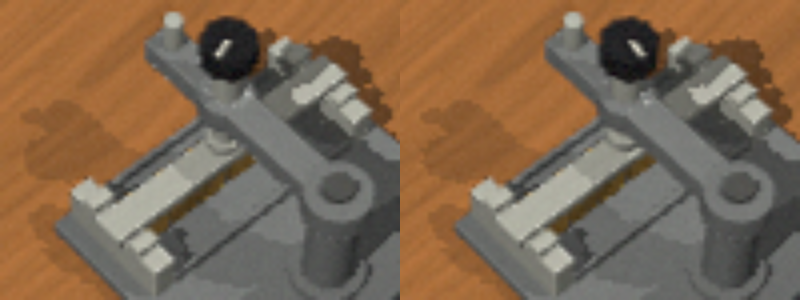

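With the pointer's zero at 180° (straight along the arm), the readings of 253.5°, 89.8° and 289.3° match the expected 253.5°, 90.8° and 288.1°. So the knob is at about 10.68 rad, half a turn past contact. The scene view shows the foot down on the bar, the head in and the bar seated, so I'm handing in.

```bash
python3 -c "
from bench import *
print(job_done())"
```

```text
the job is handed in; nothing more can be done
None
```

I handed the job in at about 137 s on the robot's clock: all four blocks are in the tray, the middle-sized bar is seated flat between the lips, the head is against its stop, and the knob is wound about half a turn past contact. I set contact by first unwinding the knob to its zero stop and then counting turns, not by feeling the touch.

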